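# Draw the gauge arm out to the index clip and hold it

## Robot

A 6-joint arm with a two-finger parallel gripper is mounted at the origin on the work surface. World frame = base frame: x ahead of the robot, y to its left, z up, the work surface at z = 0. Lengths are in mm, angles in degrees, forces in N, time in s.
With the tool pointing down it reaches from about 325 to 775 mm from the base axis. Payload 5.5 kg.
Tool frame: the origin (TCP) lies on the centre line of the jaws, within the pads' length; the fingertips stand arm.tips_ahead ahead of it and the grasp point (between the pads) lies 11 mm behind it (arm.tips_ahead is the distance from the TCP to the fingertips, in mm); z points along the fingers, y is the line along which they close (so a half turn about z gives the same grasp; the last joint's range is limited). The gripper opens to 85 mm and grips with 20 to 120 N. Pads are 22 mm wide; open, the fingers measure 114 mm over their backs; the gripper's body (76 mm by 85 mm) begins 54 mm behind the grasp point. The pads swing forward as they close: fully open they stand 13 mm farther back than shut.
Start: joints at [69.517, 5.22, 70.514, -0, 104.267, -3.249], TCP at [177.775, 573.073, 239.275] pointing down, gripper open.
Joint ranges: [-164.24, 164.24], [-49.07, 125.15], [9.68, 141.18], [-86.29, 266.29], [3.28, 154.24], [-151.56, 151.56]. Speed limits (degrees/s): [147.25, 147.25, 172.46, 180, 180, 180].

## Interface

Orientations are given as [roll, pitch, yaw] about the fixed x, y, z axes, in that order (R = Rz(yaw) Ry(pitch) Rx(roll)).
In Python, from plant import arm, cams, workorder gives the robot as it stands (arm), with the cameras (cams) and the job (workorder).
- The arm moves only by the tool inch_along, called after "Request:" in YAML: its name, and indented under it one key for each argument. Schema: {"type":"object","properties":{"ticks":{"type":"object","properties":{"moves":{"type":"array","items":{"type":"array","items":{"type":"number"},"minItems":4,"maxItems":4},"minItems":1,"maxItems":8}},"additionalProperties":false,"required":["moves"]},"aperture":{"type":"number"},"grip_n":{"type":"number"},"only":{"type":"string"},"quiet":{"type":"boolean"},"lines":{"type":"string"}},"required":["ticks"],"additionalProperties":false}. ticks is an object whose key "moves" holds a list of rows, 1 to 8 of them, each of 4 numbers: dx, dy, dz in normalised numbers (1 is 800 mm), then a turn about the tool's z in fractions of the full range, 1 being pi/2 rad; each row shifts and turns the commanded pose from where the row before left it, along the tool's axes as they then stand; what a row does not reach is not made up. A row lasts 1/12 s, in which the tool goes at most 41.7 mm and 7.16 degrees, less where a joint would pass 70% of its speed; a pose out of reach is approached as far as the arm can. aperture is the finger opening in mm, set as the call begins (left out keeps the last). The fingers move at their own pace and stop on an object; grip_n is the grip in N (left out, the last holds). Time passes only in rows, so rows that do not move let the fingers close. The tool returns the time, the measured TCP pose, the force, the opening and the grip force at its end. only (a regular expression) keeps the lines of the reply that match it, lines (a string "A,B") keeps lines A to B, and quiet returns only ok. Shift and turn numbers lie between -1 and 1, and a call with a number outside is refused. Input that does not fit is refused with a message, and nothing moves.
- arm.observe(): the state, without advancing time (a new reading comes with each control period).
- cams.camera(name): name is "side" or "top" or "wrist"; returns (picture, depth): 400x640x3 uint8, blue, green, red; 400x640 float32, mm along the optical axis (not along the pixel's ray), 0 where there is no reading.
- cams.calibration(name): a dict with "mtx" (3x3 intrinsics, pixels), "extrinsics" (4x4, takes a point from world to camera coordinates); the wrist camera has in their place "T_tool_cam" (4x4, takes a point from camera to tool coordinates, whose origin is the TCP and whose axes are the flange's). Camera axes: x right, y down, z forward; pixel columns grow to the right and rows downward; lengths in mm; the calibration is good to about 2 mm. A picture is of the moment at which its call begins: read the wrist's pose just before it. calibration takes no time and is no camera call.
- workorder.sign_off(): hands the job in; it is judged then, once.
The state is a dict: "t": time; "joint_positions": joint angles; "dq": joint speeds; "effort": joint torques, N m; "eef_pos": TCP position; "tool_rot": TCP orientation; "force": force on the tool from outside, world axes, zero at the start; "torque": the same for the moment, N m; "gripper_width": finger opening in mm; "grip_force": force on a finger pad.
Only numpy, scipy, OpenCV 4.12 (cv2) and the standard library are available. Lean on these libraries where they do the work, as an engineer would, in place of code of your own. Each camera call takes 0.05 s, during which the arm holds its last target. There are 200 camera calls.

## Task

On the length gauge on the bench, push the lock button fully down to free the telescoping arm, then draw the arm out by its grip post until its pointer is level with the index clip on the rule. A spring pulls the arm back, so finish while still holding it there, steady at the clip, for the fitter to check the flange plate; leave the other things on the bench where they are.

Things in the scene. Friction and masses are not known exactly. Their poses are not given: they have to be found in the camera images.
- gauge: the fixed length gauge: grey base plate 430 x 150 x 12 mm, grey housing (56 mm wide, top 90 mm up, x -180 to 0 mm), and beyond its mouth a flat rule (top 56 mm up, x -2 to 238, y 34 to 70 mm) with tick lines every 10 mm. Origin on the bench under the centre of the housing's mouth; +x is the level way the arm draws out, +z up, the rule is on the +y side.
- lock_button (a joint): travel of the lock button in m: 0 is up (locked), 0.008 is fully down; the arm is free from about 0.006. It needs about 3 N, has no spring, and stays where it is pushed.
- button_top (a point): centre of the top face of the lock button, a round black button 26 mm in diameter on top of the grey housing, 70 mm behind its mouth; it stands 14 mm proud of the housing (104 mm above the bench) and is pressed straight down.
- boom (a joint): how far the telescoping arm is drawn out, in m: 0 is fully in, 0.14 the mechanical end. While the lock button is up the arm is locked in (within 0.003 even when pulled hard). A spring pulls it back in with about 4.5 N when in and 8 N at 0.11, so it runs back when let go.
- post_top (a point): centre of the top of the arm's upright round grip post: 22 mm in diameter, standing 60 mm above the arm's steel bar (24 mm wide, top 70 mm above the bench); the post's top is 130 mm above the bench. With the arm in, the post's axis is 65 mm beyond the housing's mouth.
- pointer (a point): tip of the thin steel pointer that sticks out sideways (gauge +y) from the arm at the post's axis (same place along the gauge's x as the post), 44 mm from that axis, over the inner edge of the rule, 61 mm above the bench.
- clip: the dark index clip clamped tight on the rule: the scale mark to reach, at 55 to 110 mm of draw. 14 mm wide along the rule, its block 10 mm high with a small screw head (highest point 74 mm above the bench); a thin tooth on it points inwards at the arm. Origin at the tip of this tooth, on the rule's surface; axes parallel to the gauge's.
- seal_ring: bystander: a loose steel seal ring, 68 mm outside diameter, 18 mm high; origin at the centre of its underside
- v_block: bystander: a loose steel clamping block with an open channel, 50 x 45 x 46 mm; origin at the centre of its underside
- parallel: bystander: a loose flat steel bar, 140 x 22 x 12 mm; origin at the centre of its underside
- paste_pot: bystander: a small closed pot, 56 mm diameter, 55 mm high; origin at the centre of its underside
- wrench: bystander: a loose wrench 190 mm long lying flat; origin under it
- socket: bystander: a loose dark socket, 32 mm diameter, 32 mm high; origin at the centre of its underside

How it is judged (in metres and radians):
On the way, in this order (a step that is already met when the one before it is completed fails the run):
1. the lock button is pushed down while the arm is still in (value of joint lock_button above 0.006 m and value of joint boom below 0.01 m), for 0.1 s.
2. the arm is drawn out to the clip by the gripper (x of pointer in the frame of clip between -0.004 and 0.004 m and contact force between the fingers and boom above 1.5 N), for 0.3 s.
At the end, for the whole second after the job is handed in: The lock button is down (over 6 mm), the arm's pointer is within 4 mm of the tip of the index clip's tooth along the rule and at rest (under 10 mm/s), and the gripper is still holding the arm there (at least 1.5 N of contact), nothing loose propping it (all of step 2 and value of joint lock_button above 0.006 m and velocity of joint boom between -0.01 and 0.01 m/s and contact force between boom and seal_ring below 0.2 N and contact force between boom and v_block below 0.2 N and contact force between boom and parallel below 0.2 N and contact force between boom and paste_pot below 0.2 N and contact force between boom and wrench below 0.2 N and contact force between boom and socket below 0.2 N); the arm keeps its last pose, push and grip.
It fails at once if a loose thing on the bench was moved by more than 30 mm (distance of any of seal_ring, v_block, parallel, paste_pot, wrench, socket from where it was at the start of the episode above 0.03 m).
It also fails if it takes over 40 s, if anything falls off the work surface, if the arm or the gripper's body presses on something with over 40 N, if the wrist force passes 120 N, or if a joint passes its speed limit or range.

## Working session

There is one attempt and no reset: what is moved stays moved. The work goes in short steps, Python scripts to look and compute and a tool call to move; the robot and the scene stay as the last step left them, time stands still between calls to the robot, and variables do not carry over. Pictures are saved under pics/ and viewed, at most 10 in all, crops included, and the job is handed in when it is done.

```bash
ls; mkdir -p pics; python3 - <<'E'
from plant import arm, cams, workorder
import cv2,numpy as np
print(arm.tips_ahead, arm.observe())
for n in("top","side"):
    p,d=cams.camera(n); cv2.imwrite(f"pics/{n}0.png",p); np.save(f"pics/{n}0.npy",d)
    c=cams.calibration(n); print(n,c["mtx"],c["extrinsics"])
E
```

```text
pics
plant.py
8.0 {'t': 0.0, 'joint_positions': array([ 6.95176245e+01,  5.26394704e+00,  7.05819389e+01,  8.67020198e-05,
        1.04267126e+02, -3.24729384e+00]), 'dq': array([-0.02422706,  0.04791299,  0.10419145,  0.00585981, -0.0488789 ,
        0.02600712]), 'effort': array([ 2.99744661e-04, -4.58736384e+01, -4.18022490e+01, -2.77190657e-04,
        1.17347692e-02, -2.53392579e-05]), 'eef_pos': array([177.6692643 , 572.81068447, 238.14150886]), 'tool_rot': array([-1.79887174e+02, -6.48558323e-03,  1.62764933e+02]), 'force': array([-0.47288702,  0.07404931,  1.26002818]), 'torque': array([ 1.85542931e-02, -3.96954768e-02, -1.05877545e-05]), 'grip_force': 0.0, 'gripper_width': 85.4154693729308}
top [[363.93126092   0.         324.08911011]
 [  0.         363.93126092 197.67683023]
 [  0.           0.           1.        ]] [[-2.36057714e-02 -9.99716828e-01  3.00533984e-03  4.56494701e+01]
 [-9.97998368e-01  2.33885635e-02 -5.87557014e-02  5.83154995e+02]
 [ 5.86687728e-02 -4.38629791e-03 -9.98267868e-01  7.44294813e+02]
 [ 0.00000000e+00  0.00000000e+00  0.00000000e+00  1.00000000e+00]]
side [[384.66961847   0.         321.17280962]
 [  0.         384.66961847 205.30923634]
 [  0.           0.           1.        ]] [[ 8.76252898e-01 -4.81521869e-01 -1.78198584e-02 -4.86588149e+02]
 [-2.94585940e-01 -5.06075942e-01 -8.10620913e-01  3.02113741e+02]
 [ 3.81313496e-01  7.15558404e-01 -5.85300084e-01  5.09548424e+02]
 [ 0.00000000e+00  0.00000000e+00  0.00000000e+00  1.00000000e+00]]
```

View pics/top0.png

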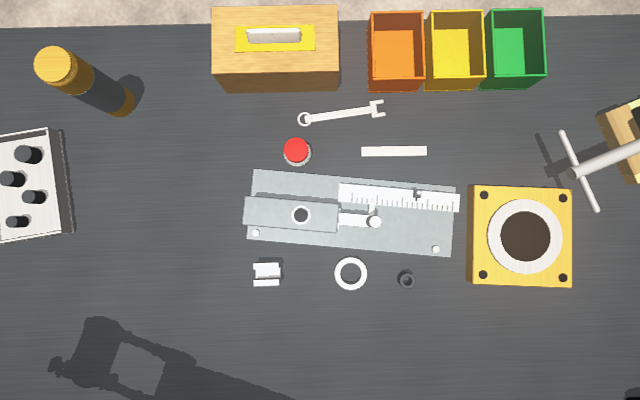

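View pics/side0.png

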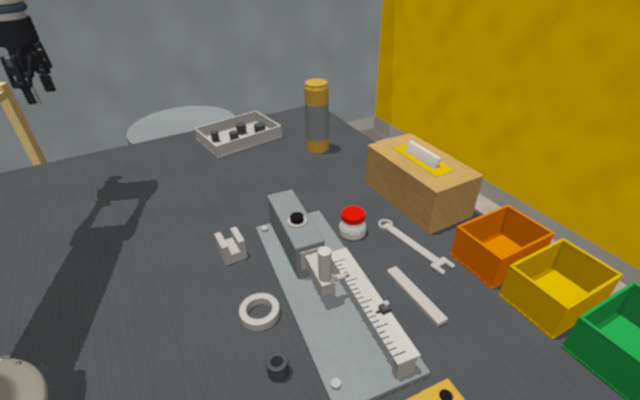

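The top view shows the gauge with the button at about (301,215), post top at (375,222) and clip at (418,194); the housing is to the left and the arm draws out to the right. The side view agrees: paste pot beside the housing, ring, socket and V-block on the near side. Next I'll zoom in and measure.

```bash
cat > h.py <<'E'
import numpy as np,cv2
from plant import arm, cams, workorder
def ray(n,u,v,z):
    "world point at height z on pixel ray"
    c=cams.calibration(n);E=c["extrinsics"];R=E[:3,:3];t=E[:3,3]
    o=-R.T@t; d=R.T@np.linalg.solve(c["mtx"],[u,v,1.]); return o+d*(z-o[2])/d[2]
def dep(n,u,v,D):
    c=cams.calibration(n);E=c["extrinsics"]
    p=np.linalg.solve(c["mtx"],[u,v,1.])*D[int(round(v)),int(round(u))]; return E[:3,:3].T@(p-E[:3,3])
def proj(n,p):
    c=cams.calibration(n);E=c["extrinsics"];q=c["mtx"]@(E[:3,:3]@p+E[:3,3]);return q[:2]/q[2]
E
python3 - <<'E'
from h import *
p=cv2.imread("pics/top0.png");D=np.load("pics/top0.npy")
for u,v,z in((301,215,104),(375,222,130),(418,194,70),(290,220,90),(300,260,0),(430,205,56)):
    print(u,v,dep("top",u,v,D).round(1),ray("top",u,v,z).round(1))
a=cv2.resize(p[165:265,240:400],(800,500),interpolation=cv2.INTER_CUBIC)
b=cv2.resize(p[170:245,350:470],(800,500),interpolation=cv2.INTER_CUBIC)
cv2.imwrite("pics/a.png",a);cv2.imwrite("pics/b.png",b)
E
```

```text
301 215 [547.9  75.6 105.5] [547.9  75.7 104. ]
375 222 [532.1 -56.9 129.8] [532.1 -56.9 130. ]
418 194 [ 583.5 -149.6   75.4] [ 583.8 -151.    70. ]
290 220 [539.2  97.5  89. ] [539.2  97.4  90. ]
300 260 [4.542e+02 8.590e+01 4.000e-01] [454.1  86.    0. ]
430 205 [ 562.3 -177.9   55.3] [ 562.3 -177.7   56. ]
```

View pics/a.png

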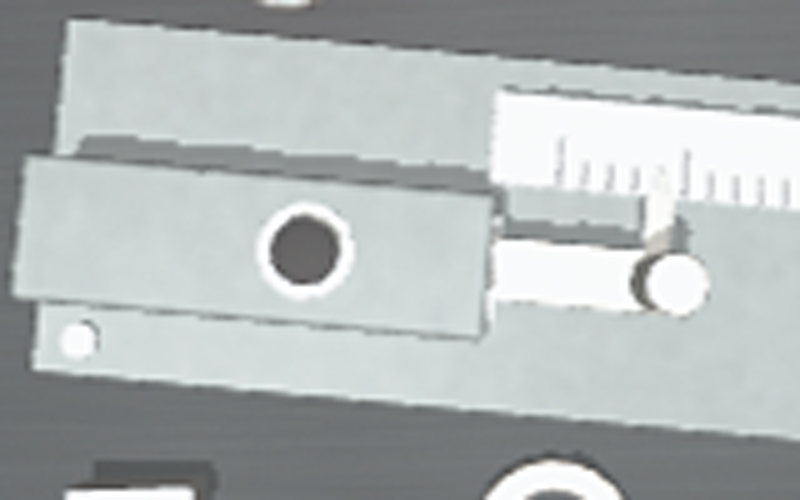

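View pics/b.png

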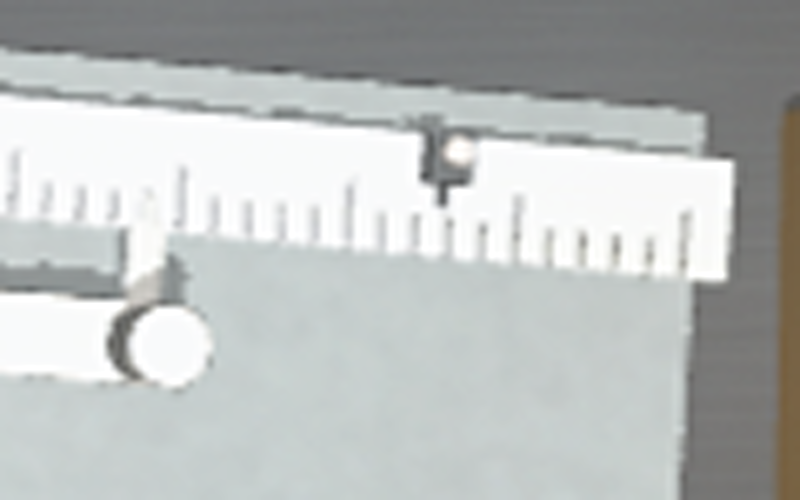

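Crop a: button centre ≈ (300.8,214.8) and post top ≈ (375.6,221.9). Crop b: pointer tip ≈ (372.2,198.5) and tooth tip ≈ (416.4,200.4) in full-image pixels, so the draw is roughly 88 mm.

```bash
python3 - <<'E'
from h import *
b=ray("top",300.8,214.8,104);p=ray("top",375.6,221.9,130)
x=(p-b)[:2];L=np.linalg.norm(x);x/=L;y=np.array([-x[1],x[0]])
t=ray("top",416.4,200.4,57);q=ray("top",372.2,198.5,61)
# rule inner edge ends: crop b (0,218)->(728,282)
e0=ray("top",350,170+218/6.667,56);e1=ray("top",350+728/6.667,170+282/6.667,56);e=(e1-e0)[:2];e/=np.linalg.norm(e)
print("b",b,"p",p,"L (135)",L,"yaw",np.degrees(np.arctan2(x[1],x[0])),"yaw edge",np.degrees(np.arctan2(e[1],e[0])))
for X in(x,e):
    Y=np.array([-X[1],X[0]])
    print("ptr-post (0,44)",(q-p)[:2]@X,(q-p)[:2]@Y,"tooth-post",(t-p)[:2]@X,(t-p)[:2]@Y,"tooth-ptr",(t-q)[:2]@X)
    print("edge y(34)",(e0-p)[:2]@Y,(e1-p)[:2]@Y,"rule end x from post(173)",(e1-p)[:2]@X)
o=arm.observe();print(o["eef_pos"],o["tool_rot"])
E
```

```text
b [548.28839801  76.06395137 104.        ] p [532.22857547 -57.97479055 130.        ] L (135) 134.9974156644548 yaw -96.83231157378512 yaw edge -96.3743598845346
ptr-post (0,44) -0.7293206647440229 45.64687019516592 tooth-post 87.39400009247491 50.55235670814384 tooth-ptr 88.12332075721892
edge y(34) 33.46879753920532 35.2054214362623 rule end x from post(173) 174.0646971228397
ptr-post (0,44) -0.36445655644689534 45.65124137046892 tooth-post 87.79525735033621 49.85222971642447 tooth-ptr 88.15971390678311
edge y(34) 33.81305353601999 33.81305353601999 rule end x from post(173) 174.3405228096469
[177.68984011 572.83832657 238.26082794] [-1.79899169e+02 -4.59177302e-03  1.62767785e+02]
```

Careful with the scale: shifts go in shares of 800 mm and turns go in shares of pi/2 rad. That gives: -28.2 mm / 800 = -0.0353, -26.5 mm / 800 = -0.0331, -5.4 degrees / 90 = -0.06.

Request:
inch_along:
  ticks: {"moves": [[0, 0, 0, -0.06], [0, 0, 0, -0.0589], [-0.0331, -0.0353, 0, 0], [-0.0331, -0.0353, 0, 0], [-0.0331, -0.0353, 0, 0], [-0.0331, -0.0353, 0, 0], [-0.0331, -0.0353, 0, 0], [-0.0331, -0.0353, 0, 0]]}
  aperture: 0
  grip_n: 60

```text
t: 0.77
eef_pos: [317.0, 385.2, 238.8]
tool_rot: [-180.0, -0.0, 173.5]
force: [1.7, -0.8, -0.1]
gripper_width: -0.4
grip_force: 0.0
```

Request:
inch_along:
  ticks: {"moves": [[-0.0331, -0.0353, 0, 0], [-0.0331, -0.0353, 0, 0], [-0.0331, -0.0353, 0, 0], [-0.0331, -0.0353, 0, 0], [-0.0331, -0.0353, 0, 0], [-0.0331, -0.0353, 0, 0], [-0.0331, -0.0353, 0, 0], [-0.0331, -0.0353, 0, 0]]}

```text
t: 1.43
eef_pos: [502.1, 136.8, 238.9]
tool_rot: [-180.0, -0.0, 173.5]
force: [0.4, 0.9, -0.0]
gripper_width: -0.4
grip_force: 0.0
```

In the tool's units: -28.2 mm / 800 = -0.0353, -26.5 mm / 800 = -0.0331.

Request:
inch_along:
  ticks: {"moves": [[-0.0331, -0.0353, 0.025, 0], [-0.0331, -0.0353, 0.025, 0], [0, 0, 0.025, 0], [0, 0, 0, 0]]}

```text
t: 1.77
eef_pos: [544.4, 77.2, 175.0]
tool_rot: [-179.9, -0.5, 173.3]
force: [-0.5, 0.6, -1.3]
gripper_width: 0.1
grip_force: 0.0
```

In the tool's units: 20 mm / 800 = 0.025, 15 mm / 800 = 0.0188.

Request:
inch_along:
  ticks: {"moves": [[0, 0, 0.025, 0], [0, 0, 0.0188, 0], [0, 0, 0, 0], [0, 0, 0, 0]]}

```text
t: 2.1
eef_pos: [545.0, 80.1, 146.2]
tool_rot: [-180.0, -0.1, 173.5]
force: [-0.6, 0.1, 0.6]
gripper_width: -0.3
grip_force: 0.0
```

In the tool's units: 15 mm / 800 = 0.0188, -3.6 mm / 800 = -0.0045.

Request:
inch_along:
  ticks: {"moves": [[-0.0046, -0.0045, 0.0188, 0], [0, 0, 0.0163, 0], [0, 0, 0, 0], [0, 0, 0, 0]]}

```text
t: 2.43
eef_pos: [548.4, 75.6, 117.9]
tool_rot: [-180.0, -0.1, 173.5]
force: [0.3, -0.7, 0.5]
gripper_width: 0.2
grip_force: 0.0
```

```bash
python3 - <<'E'
from h import *
o=arm.observe();print(o["eef_pos"],o["tool_rot"],o["force"])
p,d=cams.camera("side");cv2.imwrite("pics/s1.png",cv2.resize(p[150:270,220:400],(750,500),interpolation=cv2.INTER_CUBIC))
E
```

```text
[548.41310696  75.63085479 117.85929684] [-1.79995359e+02 -7.71481215e-02  1.73488888e+02] [ 0.25970732 -0.65273643  0.48530704]
```

View pics/s1.png

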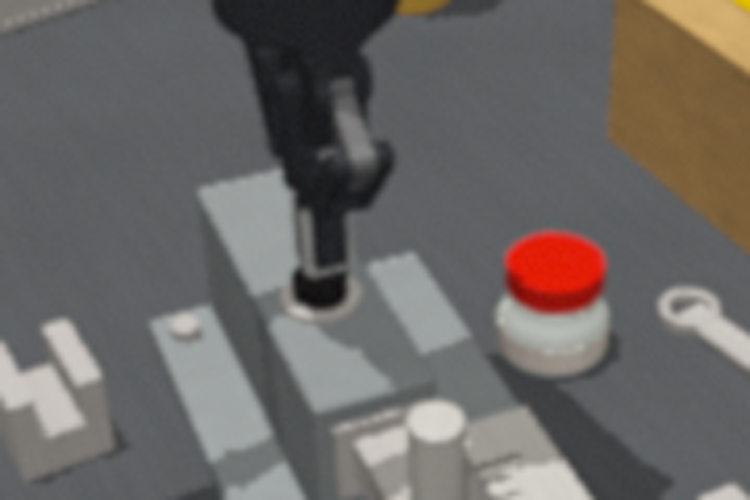

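The closed fingertips are right above the button, at crop (325,280). Pressing now, in small steps.

In the tool's units: 5 mm / 800 = 0.0063, 4 mm / 800 = 0.005.

Request:
inch_along:
  ticks: {"moves": [[0, 0, 0.0063, 0], [0, 0, 0.005, 0], [0, 0, 0.0025, 0], [0, 0, 0, 0]]}

```text
t: 2.82
eef_pos: [549.2, 75.4, 107.2]
tool_rot: [180.0, 0.1, 173.5]
force: [1.2, 1.1, 1.1]
gripper_width: -0.2
grip_force: 0.7
```

Request:
inch_along:
  ticks: {"moves": [[0, 0, 0.0025, 0], [0, 0, 0.0013, 0], [0, 0, 0, 0]]}

```text
t: 3.07
eef_pos: [549.1, 75.3, 104.1]
tool_rot: [180.0, 0.0, 173.5]
force: [1.1, 0.4, 1.7]
gripper_width: -0.0
grip_force: 1.2
```

In the tool's units: 1 mm / 800 = 0.0013.

Request:
inch_along:
  ticks: {"moves": [[0, 0, 0.0013, 0], [0, 0, 0, 0]]}

```text
t: 3.23
eef_pos: [549.2, 75.3, 104.0]
tool_rot: [180.0, 0.1, 173.5]
force: [-0.2, 0.7, 6.5]
gripper_width: -0.3
grip_force: 3.1
```

Request:
inch_along:
  ticks: {"moves": [[0, 0, 0.0013, 0], [0, 0, 0, 0]]}

```text
t: 3.4
eef_pos: [549.2, 75.3, 104.0]
tool_rot: [180.0, 0.1, 173.5]
force: [-2.8, 0.2, 10.3]
gripper_width: -0.2
grip_force: 5.0
```

In the tool's units: -34 mm / 800 = -0.0425, 1.8 mm / 800 = 0.0023.

Request:
inch_along:
  ticks: {"moves": [[0, 0, -0.025, 0], [0, 0, -0.0375, 0], [0, 0, -0.035, 0], [0.0023, -0.0425, 0, 0], [0, -0.0425, 0, 0], [0, -0.0425, 0, 0], [0, -0.0405, 0, 0], [0, 0, 0, 0]]}
  aperture: 52

```text
t: 4.07
eef_pos: [530.6, -63.0, 179.2]
tool_rot: [-179.8, -0.1, 173.2]
force: [-0.4, 0.0, 0.7]
gripper_width: 52.0
grip_force: 0.0
```

Request:
inch_along:
  ticks: {"moves": [[0, 0, 0, 0]]}

```text
t: 4.15
eef_pos: [531.1, -59.5, 179.2]
tool_rot: [180.0, -0.1, 173.3]
force: [1.2, 0.8, -0.2]
gripper_width: 52.1
grip_force: 0.0
```

In the tool's units: 25 mm / 800 = 0.0313, 20 mm / 800 = 0.025.

Request:
inch_along:
  ticks: {"moves": [[-0.0013, 0, 0, 0], [0, 0, 0.0313, 0], [0, 0, 0.0313, 0], [0, 0, 0.025, 0], [0, 0, 0, 0]]}

```text
t: 4.57
eef_pos: [530.4, -56.2, 104.5]
tool_rot: [179.9, -0.5, 173.6]
force: [-0.8, -0.0, -1.0]
gripper_width: 52.4
grip_force: 0.0
```

Request:
inch_along:
  ticks: {"moves": [[0, 0, 0.0188, 0], [0, 0, 0, 0]]}

```text
t: 4.73
eef_pos: [532.1, -56.9, 93.3]
tool_rot: [180.0, -0.2, 173.6]
force: [-0.0, -0.2, -0.7]
gripper_width: 51.6
grip_force: 0.0
```

In the tool's units: -1 mm / 800 = -0.0013.

Request:
inch_along:
  ticks: {"moves": [[0, -0.0013, 0, 0], [0, 0, 0, 0], [0, 0, 0, 0], [0, 0, 0, 0], [0, 0, 0, 0]]}
  aperture: 10
  grip_n: 60

```text
t: 5.15
eef_pos: [533.5, -58.3, 96.9]
tool_rot: [179.9, 0.1, 173.5]
force: [-1.0, 5.4, 5.5]
gripper_width: 20.8
grip_force: 58.5
```

Request:
inch_along:
  ticks: {"moves": [[0, 0, 0, 0], [0, 0, 0, 0]]}

```text
t: 5.32
eef_pos: [533.5, -58.3, 96.9]
tool_rot: [179.9, 0.1, 173.5]
force: [-0.5, 5.0, 5.5]
gripper_width: 20.6
grip_force: 58.5
```

```bash
python3 - <<'E'
from h import *
p,d=cams.camera("side");cv2.imwrite("pics/s2.png",cv2.resize(p[200:350,220:420],(800,600),interpolation=cv2.INTER_CUBIC))
E
```

```text
(no output)
```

View pics/s2.png

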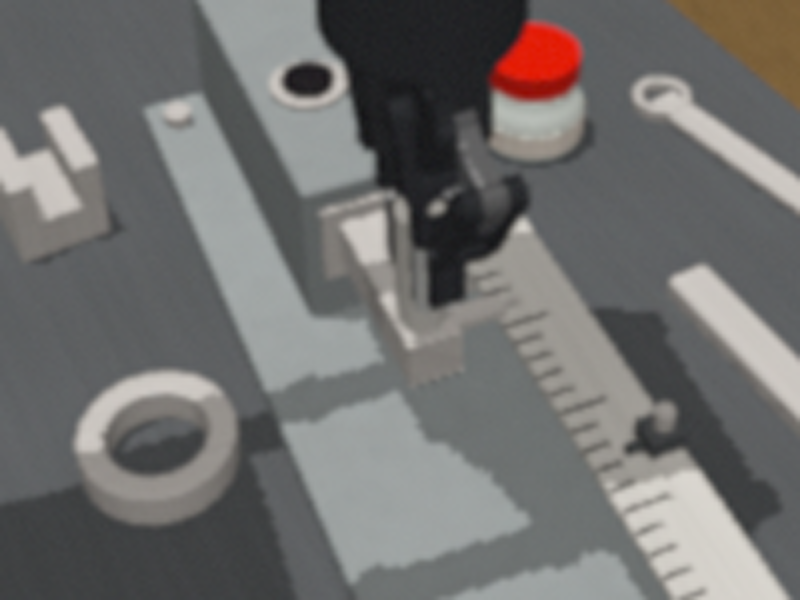

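The post is gripped, the button is down, and the clip is ahead at crop (655,430). Drawing the arm out next.

In the tool's units: -14 mm / 800 = -0.0175, -12 mm / 800 = -0.015.

Request:
inch_along:
  ticks: {"moves": [[0, -0.01, 0, 0], [0, -0.0175, 0, 0], [0, -0.0175, 0, 0], [0, -0.0175, 0, 0], [0, -0.0175, 0, 0], [0, -0.015, 0, 0], [0, -0.01, 0, 0], [0, 0, 0, 0]]}

```text
t: 6.03
eef_pos: [523.9, -142.9, 96.9]
tool_rot: [179.9, 0.2, 173.4]
force: [-0.4, 6.2, 5.1]
gripper_width: 20.7
grip_force: 58.9
```

Request:
inch_along:
  ticks: {"moves": [[0, 0, 0, 0], [0, 0, 0, 0]]}

```text
t: 6.2
eef_pos: [524.0, -141.8, 96.9]
tool_rot: [179.9, 0.2, 173.5]
force: [0.1, 7.1, 5.5]
gripper_width: 20.7
grip_force: 58.9
```

```bash
python3 - <<'E'
from h import *
o=arm.observe();print(o["eef_pos"],o["tool_rot"],o["force"])
p,d=cams.camera("top");cv2.imwrite("pics/t3.png",cv2.resize(p[170:245,350:470],(800,500),interpolation=cv2.INTER_CUBIC))
p,d=cams.camera("side");cv2.imwrite("pics/s3.png",cv2.resize(p[240:360,280:440],(800,600),interpolation=cv2.INTER_CUBIC))
E
```

```text
[ 524.01480329 -141.84117775   96.9012448 ] [1.79902313e+02 1.50844146e-01 1.73490537e+02] [0.06754604 7.10885831 5.53568653]
```

View pics/t3.png

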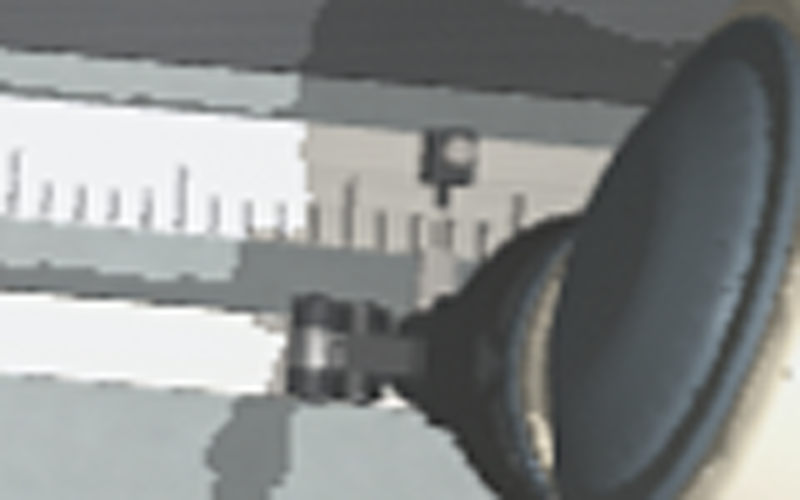

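View pics/s3.png

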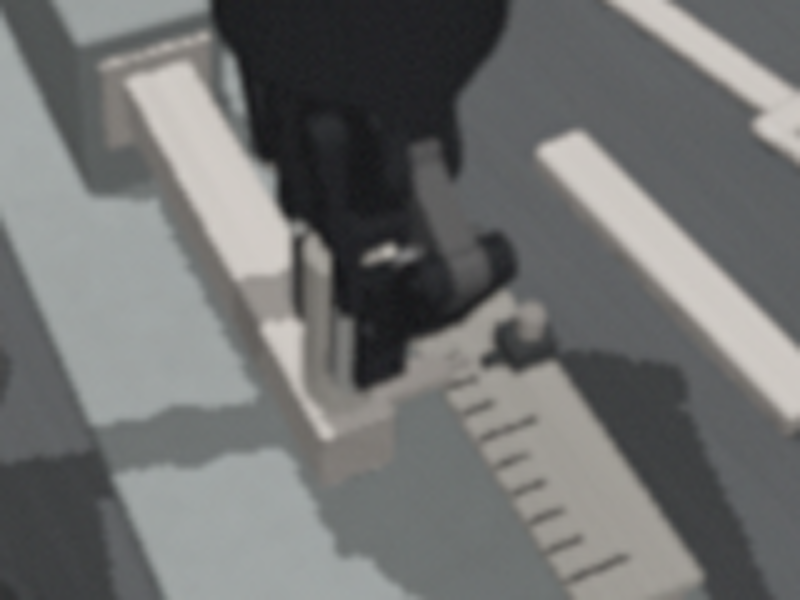

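```bash
python3 - <<'E'
from h import *
p0=cv2.imread("pics/top0.png");p=cams.camera("top")[0]
for v in(198,200,203,206,208):print(v,p[v,408:424,1])
for v in(196,198,200,202,204,206):print("old",v,p0[v,364:380,1])
E
```

```text
198 [183 184 183 183 183 181 167 120  67 131 180 177 180 184 185 185]
200 [188 188 188 189 190 192 177 123  76 145 190 187 185 184 185 184]
203 [185 182 184 150 128 183 167 153 146 115 165 182 182 161 134 166]
206 [190 187 188 151 131 190 164 146 142 131 185 183 184 149 130 189]
208 [137 134 133 129 125 148 173 170 167 159 162 175 178 148  92  92]
old 196 [250 250 250 250 250 250 250 250 250 250 250 251 238 200 241 251]
old 198 [250 251 241 232 251 250 251 239 232 251 251 252 231 211 253 251]
old 200 [251 252 229 206 253 251 246 241 247 247 251 252 230 208 253 251]
old 202 [252 248 209 216 253 252 245 241 246 243 251 253 232 212 253 251]
old 204 [219 218 214 211 182 220 252 250 250 250 249 247 228 228 255 254]
old 206 [207 209 210 185 151 228 253 250 250 251 242 205 207 205 204 203]
```

```bash
python3 - <<'E'
from h import *
p0=cv2.imread("pics/top0.png");p=cams.camera("top")[0]
for v in(209,210,211,212,213,214):print(v,p[v,408:426,1])
for v in(207,208,209,210,211):print("old",v,p0[v,364:382,1])
w,d=cams.camera("wrist");np.save("pics/w.npy",d);cv2.imwrite("pics/w.png",w)
E
```

```text
209 [128 128 128 127 126 147 172 169 170 160 141 134 138 118  62  55  54  56]
210 [128 128 129 123 130 159 171 170 170 163 139 128 117  81  54  56  57  55]
211 [129 128 128 122 130 161 171 169 169 159 136 117  82  57  55  56  56  56]
212 [129 129 130 123 130 161 173 170 171 160 127  92  57  54  57  56  57  56]
213 [130 130 131 124 130 161 173 174 177 166 120  65  54  56  56  57  56  57]
214 [131 130 131 120 138 176 165 124  86  84  69  56  56  57  56  57  56  58]
old 207 [207 208 210 188 151 228 253 250 250 249 232 207 208 207 207 207 208 209]
old 208 [208 208 212 189 147 225 253 251 251 249 221 153 180 209 208 208 208 208]
old 209 [209 211 212 189 167 236 253 251 253 253 222 142 148 179 208 207 207 208]
old 210 [183 214 215 188 170 237 254 254 246 206 173 145 144 174 210 207 206 208]
old 211 [154 162 161 153 196 250 247 216 208 186 162 146 146 149 179 208 208 209]
```

View pics/w.png

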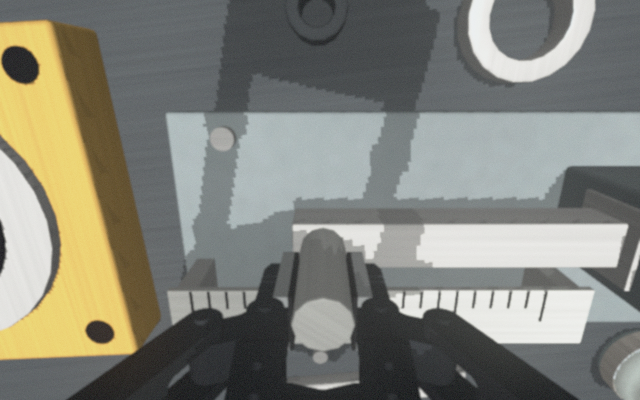

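```bash
python3 - <<'E'
from h import *
for yw in(-96.4,-96.8):
    a=np.radians(yw);X=np.array([np.cos(a),np.sin(a),0]);Y=np.array([-X[1],X[0],0])
    n=ray("top",415.1,210,60);o=ray("top",371.45,207.5,60);q=ray("top",371.7,199.5,61)
    t=ray("top",416.0,199.5,57);post=ray("top",375.6,221.9,130)
    print("moved",(n-o)@X,"tooth-now",(t-n)@X,"tooth-oldtip",(t-q)@X,"tooth-oldpost",(t-post)@X,(n-o)@Y)
E
```

```text
moved 86.15115132437093 tooth-now 1.0027403266712476 tooth-oldtip 88.06019469501446 tooth-oldpost 86.851495818094 2.668655346961015
moved 86.13042130396103 tooth-now 0.8556751822286337 tooth-oldtip 88.00214179786362 tooth-oldpost 86.48911784023163 3.270033926077156
```

In the tool's units: -1.4 mm / 800 = -0.0018.

Request:
inch_along:
  ticks: {"moves": [[0, -0.0018, 0, 0], [0, 0, 0, 0], [0, 0, 0, 0], [0, 0, 0, 0], [0, 0, 0, 0], [0, 0, 0, 0]]}

```text
t: 6.95
eef_pos: [523.9, -142.9, 96.9]
tool_rot: [179.9, 0.1, 173.5]
force: [0.3, 6.8, 4.8]
gripper_width: 20.4
grip_force: 58.9
```

```bash
python3 - <<'E'
from h import *
p=cams.camera("top")[0]
for v in(199,210,211,212,213):print(v,p[v,408:426,1])
for n in "ab":
  o=arm.observe();print(o["eef_pos"],o["dq"].round(2),o["force"],o["grip_force"]);cams.camera("side")
E
```

```text
199 [187 187 187 187 187 189 178 123  64 138 191 187 185 184 183 182 182 183]
210 [129 129 129 128 117 137 175 170 170 170 157 131 130 115  70  54  54  55]
211 [129 129 128 128 116 137 175 169 169 171 154 127 116  81  54  55  57  57]
212 [129 129 130 129 121 141 175 170 169 172 156 120  93  56  54  56  56  57]
213 [129 129 131 130 122 143 175 172 173 176 161 112  66  55  57  57  55  57]
[ 523.911693   -142.94071132   96.93338079] [-0.01  0.07 -0.06 -0.06 -0.02 -0.07] [-1.0731041   6.95909441  5.77000425] 58.91934156417847
[ 523.89453926 -142.90266214   96.90356082] [ 0.07  0.03  0.06  0.1  -0.04  0.01] [-0.1676552   6.45232998  5.56480265] 58.91907334327698
```

```bash
python3 -c "
from plant import arm, cams, workorder
print(workorder.sign_off())"
```

```text
the job is handed in; nothing more can be done
None
```

I pushed the lock button fully down and drew the arm out about 87 mm. I handed the job in with the gripper still holding the post steady (59 N grip) and the pointer within about 1 mm of the clip's tooth by camera measurement; nothing loose was touched as far as the pictures and forces show, and the verdict itself was not reported back.

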